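# Index the gauge turret and try a bushing on its pin

## Robot

A 7-joint arm with a two-finger parallel gripper is mounted at the origin on a cart in front of the work surface, level with it; the furniture and walls round the work are solid. World frame = base frame: x ahead of the robot, y to its left, z up, the work surface at z = 0. Lengths are in m, angles in rad, forces in N, time in s.
With the tool pointing down it reaches from about 0.4 to 0.85 m from the base axis. Payload 10.4 kg.
Tool frame: the origin (TCP) lies on the front face of the gripper's body, between the roots of the fingers; the fingertips stand 73 mm ahead of it and the grasp point (between the pads) lies 54 mm ahead of it; z points along the fingers, y is the line along which they close (so a half turn about z gives the same grasp; the last joint's range is limited). The gripper opens to 85 mm and grips with 20 to 120 N. Pads are 22 mm wide; open, the fingers measure 114 mm over their backs; the gripper's body (76 mm by 85 mm) begins 54 mm behind the grasp point. The pads swing forward as they close: fully open they stand 13 mm farther back than shut.
Start: joints at [1.14, 0.332, -0.065, 1.46, 0.022, 1.35, -0.088], TCP at [0.248, -0.574, 0.304] pointing down, gripper open.
Joint ranges: [-2.6, 2.6], [-0.5, 2.12], [-1.47, 1.34], [0.16, 2.42], [-1.27, 4.41], [0.06, 2.06], [-2.6, 2.6]. Speed limits (rad/s): [2.22, 2.22, 2.79, 2.79, 3.14, 3.14, 3.14].

## Interface

Orientations are given as a unit quaternion [x, y, z, w].
In Python, from workcell import manip gives the robot as it stands.
- The arm moves only by the shell command python3 -m jog 'ROWS' [FORCE]. ROWS is JSON, a list of rows, each an object with "grip": the gripper command: -1 is fully open, 1 is shut, values between are in proportion; "slide": the shift along the tool's x, y, z in cm, a list of three; "yaw": the turn about the tool's z in rad. A call has 1 to 8 rows; each row shifts and turns the commanded pose from where the row before left it, along the tool's axes as they then stand; what a row does not reach is not made up. A row lasts 1/10 s, in which the tool goes at most 50 mm and 8.59 degrees, less where a joint would pass 70% of its speed; a pose out of reach is approached as far as the arm can. A call with a gripper value outside its range is refused whole. The fingers move at their own pace and stop on an object; FORCE is the grip in N (left out, the last holds). Time passes only in rows, so rows that do not move let the fingers close. It gives the time, the measured TCP pose, the force, the opening and the grip force at its end, in the units of the state.
- manip.get_obs(): the state, without advancing time (a new reading comes with each control period).
- manip.camera(name): name is "scene" or "top" or "wrist"; returns the picture (420x560x3 uint8, blue, green, red); there is no depth.
- manip.calibration(name): a dict with "vfov" (degrees; the focal length in pixels is half the picture's height over the tangent of half this angle, whatever the lens; pixels are square), "cx", "cy" (the principal point, pixels), "k1" (the pictures are not rectified: a ray, as slopes to the right and down, at radius r is drawn at 1 + k1 r^2 times it, then the intrinsics apply), "camera_from_world" (4x4, takes a point from world to camera coordinates). Camera axes: x right, y down, z forward; pixel columns grow to the right and rows downward; lengths in m; the calibration is good to about 2 mm. A picture is of the moment at which its call begins: read the wrist's pose just before it. calibration takes no time and is no camera call; for the wrist camera it gives the pose at the moment of the call.
- manip.hand_in(): hands the job in; it is judged then, once.
Trained networks look in the newest picture that a camera, given by its name, has taken for a name from the list of things; names that differ only in an ending like _2 or _b are one class to them, and where a whole thing is asked for, a point or a joint stands for the part that bears it (a point fixed in the world has none). Each returns a list of dicts, best first, with "conf" (0 to 1); they miss things now and then, are a little off and sometimes report something else, mostly with a low value. They report only what shows in the picture. A call takes as long as a camera call.
- manip.masks_of(thing, camera): "region" (420x560 bool, what is visible of it) and "centre" ([column, row] in pixels, amid what is visible of it).
The state is a dict: "clock": time; "joint_pos": joint angles; "joint_velocities": joint speeds; "tau": joint torques, N m; "position": TCP position; "ee_rot": TCP orientation; "ft_force": force on the tool from outside, world axes, zero at the start; "torque": the same for the moment, N m; "grip_width": opening from 0.0 (shut) to 1.0 (fully open); "grasp_force": force on a finger pad.
Only numpy, scipy, OpenCV 4.12 (cv2) and the standard library are available. Lean on these libraries where they do the work, as an engineer would, in place of code of your own. Each camera call takes 0.05 s, during which the arm holds its last target. There are 200 camera calls.

## Task

Take the sloping gauge turret by its yellow bar and turn it until the slim brass gauge pin stands upright at the red pointer, with the turret resting in its stop. Then slide the copper-coloured bushing over that brass pin, right down to the shoulder, and let go. Leave the turret in that stop and the other things on the bench where they are.

Things in the scene. Friction and masses are not known exactly. Their poses are not given: they have to be found in the camera images.
- turret_base: Fixed grey pedestal of the gauge turret on a dark steel foot (220 x 150 mm). Origin: under the foot, on the bench; z up; x points from the sloping front to the upright with the red pointer, which stands 124 mm along x, its red tip 160 mm high. The turret's axis lies in the x-z plane and leans 28 degrees from vertical towards -x.
- turret (a joint): Angle of the turret about its sloping axis (rad), positive anticlockwise seen from above. 0: the brass pin is at the red pointer and upright. Spring stops (detents) at -0.698, 0, 0.698 and 1.396 pull the turret in; limits -0.85 and 1.55; up to about 0.3 N m to pass from one to the next. Starts between 0.45 and 1.45.
- turret_grip (a point): Centre of the yellow bar on the turret, on its axis, 57 mm above the underside of the aluminium disc (208 mm across, 12 thick). Turns with the turret: z along the axis away from the disc, x to the brass pin's side. Bar 64 mm long, 14 thick, 34 high (19 below to 15 above this point), lying at -40 degrees about z from x. The hub below, 36 mm across, ends 23 mm below this point.
- pin_seat (a point): Centre of the shoulder (34 mm across) at the brass pin's foot. The pin, 15 mm thick, rises 42 mm from here, the last 10 mm tapered to 7 mm. It is splayed 28 degrees from the turret's axis, 85 mm out: vertical only when the turret is at 0. The steel pins 40 degrees to either side (24, 28 mm) are too thick for the bushing. Axes as turret_grip.
- pin_tip (a point): Tip of the brass pin, 42 mm from pin_seat along the pin.
- bushing: Loose copper-coloured plain bushing (tube), 32 mm outside, 19 mm bore, 34 mm long, standing on end on the bench to the right of the turret. Origin: centre of its lower end; z along its axis.
- oring_tin: Loose round grey metal tin with O-rings in it, 70 mm across, 20 mm high; a bystander. Origin: centre of its underside.
- brass_adapter: Brass threaded adapter standing on the bench, 22 x 25 mm, 34 mm high; a bystander. Origin: centre of its underside.
- multimeter: Yellow multimeter lying on the bench, 150 x 74 mm, 46 mm high; a bystander. Origin: centre of its underside.

How it is judged:
By the outcome, as a careful person would: the job done as asked, in the order asked, and still so for the second after the job is handed in, with the robot touching nothing.
It also fails if it takes over 54 s, if anything falls off the work surface, if the arm or the gripper's body presses on something with over 40 N, if the wrist force passes 120 N, or if a joint passes its speed limit or range.

## Working session

There is one attempt and no reset: what is moved stays moved. The work goes in short steps, Python scripts to look and compute and a shell command to move; the robot and the scene stay as the last step left them, time stands still between calls to the robot, and variables do not carry over. Pictures are saved under pics/ and viewed, at most 10 in all, crops included, and the job is handed in when it is done.

```bash
mkdir -p pics; ls
cat > h.py <<'E'
import numpy as np, cv2, json
from workcell import manip
from scipy.spatial.transform import Rotation as R
def K(c):
    f=210/np.tan(np.radians(c['vfov'])/2); return f,c['cx'],c['cy'],c['k1'],np.array(c['camera_from_world'])
def proj(P,c):
    f,cx,cy,k1,T=K(c); P=np.atleast_2d(P); q=P@T[:3,:3].T+T[:3,3]; s=q[:,:2]/q[:,2:]; r2=(s**2).sum(1,keepdims=True)
    return s*(1+k1*r2)*f+[cx,cy]
def ray(uv,c):
    f,cx,cy,k1,T=K(c); d=(np.array(uv,float)-[cx,cy])/f; s=d.copy()
    for _ in range(30): s=d/(1+k1*(s@s))
    Rt=T[:3,:3].T; return -Rt@T[:3,3], Rt@np.array([s[0],s[1],1])
def atz(uv,c,z):
    o,d=ray(uv,c); return o+d*(z-o[2])/d[2]
E
python3 - <<'E'
from h import *
o=manip.get_obs(); print(o)
for n in ['scene','top','wrist']:
    im=manip.camera(n); cv2.imwrite(f'pics/a_{n}.png',im); c=manip.calibration(n)
    print(n,c['vfov'],c['cx'],c['cy'],c['k1'],np.round(c['camera_from_world'],4).tolist())
    for t in ['turret_base','turret_grip','pin_seat','bushing','oring_tin','brass_adapter','multimeter']:
        for m in manip.masks_of(t,n)[:2]:
            print(t,round(m['conf'],2),np.round(m['centre'],1),m['region'].sum(), np.round(atz(m['centre'],c,0),3)[:2])
a=np.hstack([cv2.imread('pics/a_scene.png'),cv2.imread('pics/a_top.png')])
E
```

```text
pics
{'clock': 0.0, 'joint_pos': array([ 1.14039702,  0.33286242, -0.06470348,  1.46095104,  0.02159971,
        1.34989904, -0.08849659]), 'joint_velocities': array([ 0.00143057, -0.00202381,  0.00024417,  0.00122974, -0.00091447,
       -0.00026801,  0.00046362]), 'tau': array([-8.54364171e-04, -6.25439215e+01,  4.94888972e-02, -3.91598690e+01,
        1.62816863e-02,  9.89237189e-03, -1.33650215e-05]), 'position': array([ 0.24776021, -0.57349303,  0.30311713]), 'ee_rot': array([ 9.79281321e-01,  2.02503301e-01, -1.76070783e-04, -6.90053680e-04]), 'ft_force': array([ 0.87854052,  0.40089055, -0.23474668]), 'torque': array([ 0.00018266, -0.00428189, -0.01809793]), 'grasp_force': 0.0, 'grip_width': 1.0004008814663132}
scene 57.64684831668373 276.43191279633237 214.6760635742345 0.015034407019154355 [[-0.7408, -0.6717, 0.0008, 0.345], [-0.4891, 0.5386, -0.686, 0.3907], [0.4604, -0.5086, -0.7276, 0.8424], [0.0, 0.0, 0.0, 1.0]]
turret_base 0.69 [249.1 231.1] 5167 [ 0.632 -0.059]
turret_grip 0.92 [252.1 224.2] 3984 [ 0.645 -0.085]
pin_seat 0.97 [248.8 228.4] 4001 [ 0.64  -0.066]
bushing 
[... 158 characters left out ...]
.4 190.8] 38 [ 0.466 -0.452]
multimeter 0.67 [122.9 312.5] 2019 [0.676 0.351]
top 51.777664020461636 290.6098335618604 211.33356405638258 0.011467558143201034 [[0.0031, -0.9998, -0.0205, -0.0437], [-0.9946, -0.001, -0.104, 0.5682], [0.1039, 0.0207, -0.9944, 1.4942], [0.0, 0.0, 0.0, 1.0]]
turret_base 0.65 [277.9 206.3] 3119 [0.59  0.004]
pin_seat 0.84 [282.  209.4] 2929 [ 0.578 -0.011]
oring_tin 0.51 [398.7 211.6] 329 [ 0.571 -0.428]
multimeter 0.85 [180.3 183.8] 892 [0.671 0.359]
wrist 71.79360367395917 279.92238875483423 203.94110731176391 -0.06085461022150701 [[0.3974, -0.9176, 0.0008, -0.6246], [-0.8819, -0.3817, 0.2767, -0.0374], [-0.2537, -0.1107, -0.9609, 0.3782], [0.0, 0.0, 0.0, 1.0]]
```

View pics/a_top.png

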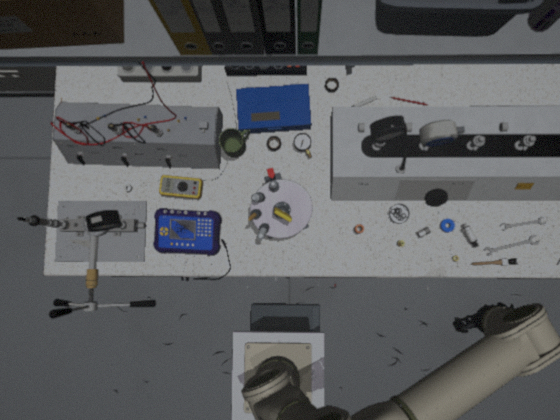

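View pics/a_scene.png

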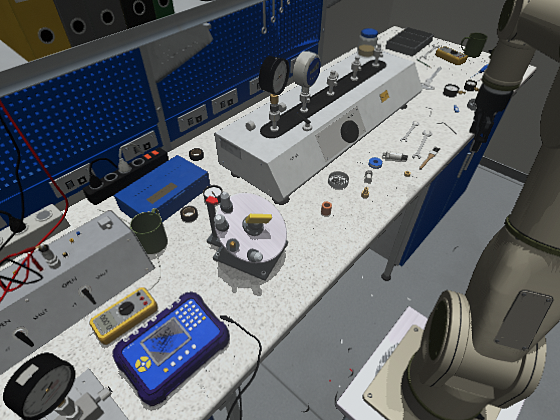

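The top view shows the turret disc at about (282,209), the red pointer at (270,173) and a copper ring at (359,229). In the scene view the bushing is at (326,208), the yellow bar at (260,218) and the red pointer at (212,200).

```bash
cat >> h.py <<'E'
def tri(obs):
    A=np.zeros((3,3));b=np.zeros(3)
    for uv,c in obs:
        o,d=ray(uv,c);d/=np.linalg.norm(d);M=np.eye(3)-np.outer(d,d);A+=M;b+=M@o
    return np.linalg.solve(A,b)
E
python3 - <<'E'
from h import *
C={n:manip.calibration(n) for n in('scene','top')}
I={n:cv2.imread(f'pics/a_{n}.png') for n in C}
box={'scene':(190,170,300,295),'top':(235,160,325,250)}
pts={}
for n in C:
    x0,y0,x1,y1=box[n]; cr=I[n][y0:y1,x0:x1]; h=cv2.cvtColor(cr,cv2.COLOR_BGR2HSV)
    for nm,m in dict(yel=(h[...,0]>20)&(h[...,0]<34)&(h[...,1]>140)&(h[...,2]>90),red=((h[...,0]<6)|(h[...,0]>174))&(h[...,1]>160)&(h[...,2]>70)).items():
        k,l,s,ce=cv2.connectedComponentsWithStats(m.astype(np.uint8))
        i=1+np.argmax(s[1:,4]); uv=ce[i]+[x0,y0]; ys,xs=np.where(l==i)
        u,sv,vt=np.linalg.svd(np.c_[xs,ys]-ce[i],full_matrices=False)
        print(n,nm,uv,s[i],vt[0]); pts[nm,n]=uv
for nm in('yel','red'): print(nm,tri([(pts[nm,n],C[n]) for n in C]))
print('bush',tri([((326.4,207.5),C['scene']),((359,229),C['top'])]),atz((326.4,207.5),C['scene'],.017),atz((359,229),C['top'],.02))
a=cv2.resize(I['scene'][180:290,190:300],(400,400),interpolation=cv2.INTER_CUBIC)
b=cv2.resize(I['top'][160:250,235:325],(400,400),interpolation=cv2.INTER_CUBIC)
cv2.imwrite('pics/b.png',np.clip(np.hstack([a,b])*1.5,0,255).astype(np.uint8))
E
```

```text
scene yel [257.97916667 216.14583333] [56 44 26  9 96] [ 0.99877804 -0.04942087]
scene red [211.42857143 199.71428571] [16 26 12  8 63] [0.98584218 0.16767584]
top yel [282.44444444 214.75      ] [40 49 16 12 72] [0.86597983 0.50007892]
top red [270.25 172.1 ] [33  9  5  8 20] [0.09161843 0.99579419]
yel [ 0.54457564 -0.0181309   0.16130164]
red [0.68317841 0.02149642 0.15821552]
bush [ 0.50780738 -0.28273994  0.01843835] [ 0.50917698 -0.28354472  0.017     ] [ 0.50708131 -0.28293151  0.02      ]
```

View pics/b.png

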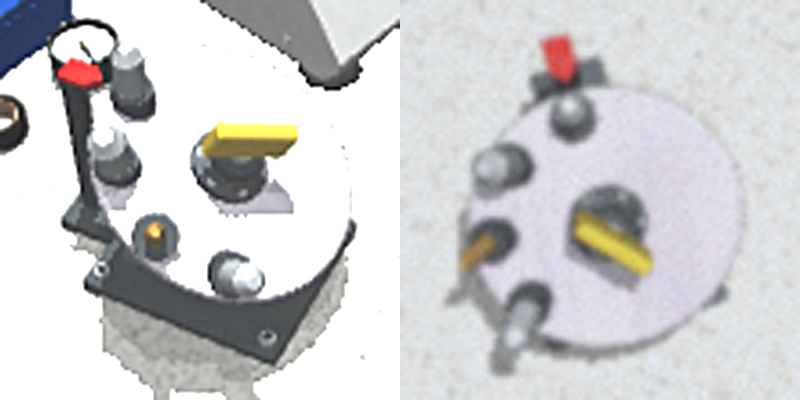

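The brass pin is about 80° anticlockwise of the pointer, so the turret sits at the 1.396 stop. The bar's heading of about 60° matches that. I'll approach above the bar.

```bash
cat >> h.py <<'E'
def heading():
    o=manip.get_obs(); M=R.from_quat(o['ee_rot']).as_matrix(); return o,M,np.arctan2(M[1,0],M[0,0])
def plan(tcp,head):
    "total yaw first, and slides in cm in present tool axes and in the axes after the yaw"
    o,M,h=heading(); d=np.array(tcp)-o['position']; y=-(head-h); y=(y+np.pi)%(2*np.pi)-np.pi
    M2=M@R.from_euler('z',y).as_matrix()
    print('head',round(h,3),'yaw',round(y,3),'slide now',np.round(M.T@d*100,2),'slide after yaw',np.round(M2.T@d*100,2))
E
python3 -c "
from h import *
plan([.545,-.018,.36],1.04)"
```

```text
head 0.408 yaw -0.632 slide now [ 49.32 -39.23  -5.61] slide after yaw [62.97 -2.51 -5.61]
```

```bash
python3 -m jog '[{"grip":-1,"slide":[3.5,-2.8,-0.7],"yaw":0},{"grip":-1,"slide":[3.5,-2.8,-0.7],"yaw":0},{"grip":-1,"slide":[3.5,-2.8,-0.7],"yaw":0},{"grip":-1,"slide":[3.5,-2.8,-0.7],"yaw":0},{"grip":-1,"slide":[3.5,-2.8,-0.7],"yaw":0},{"grip":-1,"slide":[3.5,-2.8,-0.7],"yaw":0},{"grip":-1,"slide":[3.5,-2.8,-0.7],"yaw":0},{"grip":-1,"slide":[3.5,-2.8,-0.7],"yaw":0}]'; python3 -c "
from h import *
plan([.545,-.018,.36],1.04)"
```

```text
clock: 2.0
position: [0.4166, -0.2553, 0.3605]
ee_rot: [0.979, 0.203, 0.0, 0.0]
ft_force: [0.9, -0.3, 0.3]
grip_width: 1.001
grasp_force: 0.0
head 0.408 yaw -0.632 slide now [ 21.2  -16.69   0.04] slide after yaw [26.96 -0.94  0.04]
```

```bash
python3 -m jog '[{"grip":-1,"slide":[3.2,-2.5,0],"yaw":-0.126},{"grip":-1,"slide":[3.5,-2.1,0],"yaw":-0.126},{"grip":-1,"slide":[3.7,-1.7,0],"yaw":-0.126},{"grip":-1,"slide":[3.9,-1.2,0],"yaw":-0.126},{"grip":-1,"slide":[4,-0.7,0],"yaw":-0.126},{"grip":-1,"slide":[4,-0.1,0],"yaw":0},{"grip":-1,"slide":[2,0,0],"yaw":0},{"grip":-1,"slide":[0,0,0],"yaw":0}]'
python3 - <<'E'
from h import *
im=manip.camera('wrist'); c=manip.calibration('wrist'); cv2.imwrite('pics/w1.png',im)
np.save('w1.npy',c,allow_pickle=True)
plan([.545,-.018,.36],1.04)
print(proj([[.5446,-.0181,.1613]],c), -np.array(c['camera_from_world'])[:3,:3].T@np.array(c['camera_from_world'])[:3,3])
E
```

```text
clock: 2.8
position: [0.5422, -0.0219, 0.3598]
ee_rot: [0.867, 0.498, 0.0, -0.001]
ft_force: [-0.5, -0.7, 0.2]
grip_width: 1.003
grasp_force: 0.0
head 1.04 yaw 0.0 slide now [ 0.69 -0.02 -0.03] slide after yaw [ 0.69 -0.02 -0.03]
[[280.51917281 189.63310229]] [0.57610256 0.03677307 0.43011954]
```

View pics/w1.png

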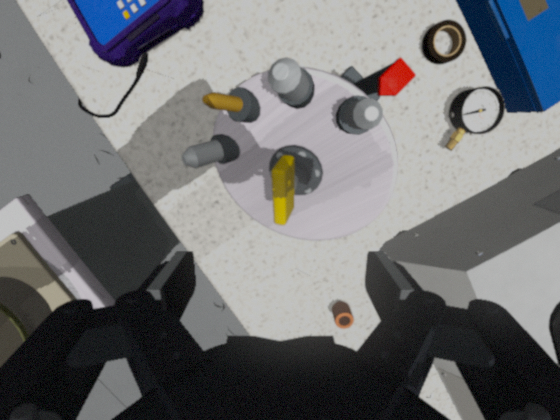

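In the wrist view the yellow bar is at (284,190), the brass pin points left at (225,103), the red pointer is at (395,78) and the bushing is at (343,316). I'll fit the bar model to all three views.

```bash
cat >> h.py <<'E'
from scipy.optimize import minimize
a28=np.radians(28)
def axes(yaw,th):
    Rb=R.from_euler('z',yaw).as_matrix()
    return Rb@R.from_euler('y',-a28).as_matrix()@R.from_euler('z',th).as_matrix()
def yelmask(im,box):
    x0,y0,x1,y1=box; h=cv2.cvtColor(im,cv2.COLOR_BGR2HSV); m=np.zeros(im.shape[:2],np.uint8)
    m[y0:y1,x0:x1]=((h[...,0]>20)&(h[...,0]<34)&(h[...,1]>120)&(h[...,2]>50))[y0:y1,x0:x1]
    k,l,s,ce=cv2.connectedComponentsWithStats(m); return (l==1+np.argmax(s[1:,4]))
def barhull(B,yaw,th,c):
    A=axes(yaw,th)@R.from_euler('z',np.radians(-40)).as_matrix()
    P=np.array([[x,y,z] for x in(-.032,.032) for y in(-.007,.007) for z in(-.019,.015)])@A.T+B
    return proj(P,c)
def mom(h):
    p=cv2.convexHull(h.astype(np.float32)); m=cv2.moments(p); a=m['m00']
    return np.array([m['m10']/a,m['m01']/a,m['mu20']/a/6,m['mu11']/a/6,m['mu02']/a/6])
def mommask(m):
    ys,xs=np.where(m); C=np.cov(xs,ys); return np.array([xs.mean(),ys.mean(),C[0,0]/6,C[0,1]/6,C[1,1]/6])
def fitbar(views,th,x0,freeth=False):
    obs=[(mommask(m),c) for m,c in views]
    f=lambda p: sum(((mom(barhull(p[:3],p[3],p[4] if freeth else th,c))-o)**2).sum() for o,c in obs)
    r=minimize(f,x0,method='Nelder-Mead',options=dict(maxiter=6000,xatol=1e-5,fatol=1e-4,initial_simplex=np.array([x0]+[np.array(x0)+d for d in np.eye(len(x0))*[.02,.02,.02,.15,.15][:len(x0)]])))
    for o,c in obs: print('res',np.round(mom(barhull(r.x[:3],r.x[3],r.x[4] if freeth else th,c))-o,2))
    return r.x
E
python3 - <<'E'
from h import *
cw=np.load('w1.npy',allow_pickle=True).item()
V=[(yelmask(cv2.imread('pics/w1.png'),(265,145,305,235)),cw),
(yelmask(cv2.imread('pics/a_scene.png'),(235,200,280,230)),manip.calibration('scene')),
(yelmask(cv2.imread('pics/a_top.png'),(265,200,300,230)),manip.calibration('top'))]
print([m.sum() for m,_ in V])
x=fitbar(V,1.396,[.5446,-.0181,.155,.278]); print(x)
x2=fitbar(V[:2],1.396,[.5446,-.0181,.155,.278,1.396],True); print(x2)
B=x[:3]; A=axes(x[3],1.396)
b=A@R.from_euler('z',np.radians(-40)).as_matrix()[:,0]; print('bar heading',np.arctan2(b[1],b[0]))
A0=axes(x[3],0)
print('brass tip pred at h',[(h,np.round(proj(B+A@(np.array([.085,0,h])+.042*np.array([np.sin(a28),0,np.cos(a28)])),cw),0).tolist()) for h in(-.045,-.03,-.02)])
print('seat0',[B+A0@[.085,0,h] for h in(-.045,-.03,-.02)])
g=B+[0,0,.004+.054]; plan(g,np.arctan2(b[1],b[0]))
E
```

```text
[np.int64(1286), np.int64(155), np.int64(94)]
res [ 0.64 -0.38  1.34  0.05  2.23]
res [ 1.3   2.91 -0.23  0.16  0.39]
res [1.99 0.44 1.06 0.6  0.67]
[ 0.54483479 -0.02388864  0.14222646  0.30566363]
res [0.85 0.1  0.85 0.08 2.  ]
res [ 1.53  2.95 -0.32  0.25  0.46]
[ 0.54467984 -0.02465273  0.14163148  0.37495701  1.32753638]
bar heading 1.065337475158337
brass tip pred at h [(-0.045, [[217.0, 104.0]]), (-0.03, [[209.0, 109.0]]), (-0.02, [[203.0, 113.0]])]
seat0 [array([0.63655352, 0.00505346, 0.1423989 ]), array([0.62983786, 0.00293431, 0.15564312]), array([0.62536076, 0.00152155, 0.16447259])]
head 1.04 yaw -0.025 slide now [ 0.17  0.27 15.95] slide after yaw [ 0.16  0.28 15.95]
```

```bash
python3 -m jog '[{"grip":-1,"slide":[0.1,0.2,3.5],"yaw":-0.025},{"grip":-1,"slide":[0,0,3.5],"yaw":0},{"grip":-1,"slide":[0,0,2.5],"yaw":0},{"grip":-0.2,"slide":[0,0,0],"yaw":0},{"grip":-0.2,"slide":[0,0,0],"yaw":0}]'
python3 - <<'E'
from h import *
im=manip.camera('wrist'); c=manip.calibration('wrist'); cv2.imwrite('pics/w2.png',im); np.save('w2.npy',c,allow_pickle=True)
cw=np.load('w1.npy',allow_pickle=True).item()
u=proj([[.5448,-.0239,.148]],c)[0].astype(int); print(u)
m2=yelmask(im,(max(u[0]-60,0),max(u[1]-90,0),u[0]+60,u[1]+90)); print(m2.sum())
V=[(yelmask(cv2.imread('pics/w1.png'),(265,145,305,235)),cw),(m2,c)]
x=fitbar(V,1.396,[.5446,-.0181,.155,.278]); print(x)
for cc,mm,n in((c,m2,'w2'),):
    im[mm]=im[mm]//2+[100,0,0]
    for X,col in((x,(0,0,255)),): cv2.polylines(im,[cv2.convexHull(barhull(X[:3],X[3],1.396,cc).astype(np.int32))],1,col)
    cv2.imwrite('pics/w2o.png',im)
b=(axes(x[3],1.396)@R.from_euler('z',np.radians(-40)).as_matrix())[:,0]
plan(x[:3]+[0,0,.058],np.arctan2(b[1],b[0]))
E
```

```text
clock: 3.35
position: [0.5437, -0.0265, 0.2657]
ee_rot: [0.862, 0.506, -0.0, 0.0]
ft_force: [-0.7, 0.1, 0.5]
grip_width: 0.684
grasp_force: 0.0
[280 222]
2797
res [-0.02 -1.06  1.41  0.39  2.61]
res [ 0.35  0.65  1.87 -0.05 -1.34]
[ 0.54469254 -0.02280157  0.14293923  0.31067079]
head 1.062 yaw -0.009 slide now [ 0.32 -0.13  6.56] slide after yaw [ 0.32 -0.13  6.56]
```

View pics/w2o.png

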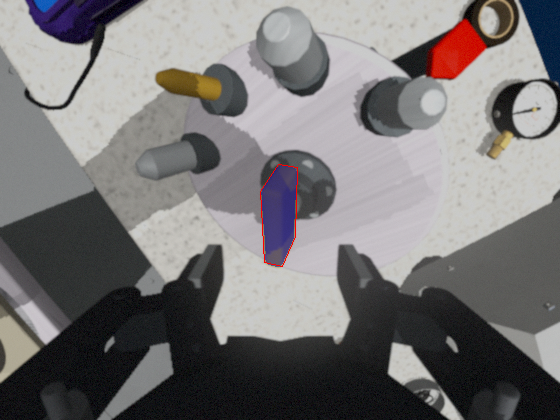

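The fit matches well: bar centre at (0.545, −0.023, 0.143). I'll descend and grip.

```bash
python3 -m jog '[{"grip":-0.2,"slide":[0.3,-0.15,2.4],"yaw":0},{"grip":-0.2,"slide":[0,0,2],"yaw":0},{"grip":-0.2,"slide":[0,0,2],"yaw":0},{"grip":1,"slide":[0,0,0],"yaw":0},{"grip":1,"slide":[0,0,0],"yaw":0},{"grip":1,"slide":[0,0,0],"yaw":0},{"grip":1,"slide":[0,0,0],"yaw":0}]' 50
```

```text
clock: 4.1
position: [0.5488, -0.0267, 0.2038]
ee_rot: [0.863, 0.504, 0.005, 0.005]
ft_force: [21.7, -11.9, -15.7]
grip_width: 0.391
grasp_force: 47.5
```

```bash
python3 -m jog '[{"grip":1,"slide":[0,0,0],"yaw":0}]'
python3 - <<'E'
from h import *
im=manip.camera('wrist'); cv2.imwrite('pics/w3.png',im); plan([.5447,-.0228,.201],1.07)
E
```

```text
clock: 4.2
position: [0.5488, -0.0267, 0.2038]
ee_rot: [0.863, 0.504, 0.005, 0.005]
ft_force: [22.7, -11.4, -15.2]
grip_width: 0.388
grasp_force: 47.5
head 1.057 yaw -0.013 slide now [ 0.14 -0.55  0.28] slide after yaw [ 0.15 -0.55  0.28]
```

View pics/w3.png

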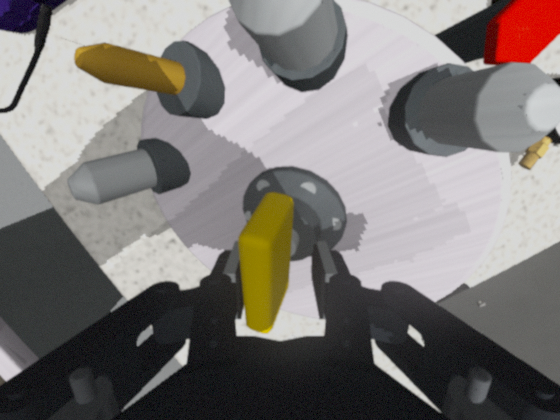

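The right finger has landed on the hub rim rather than the bar's side. I'll open, raise about 9 mm and regrip.

```bash
python3 -m jog '[{"grip":0,"slide":[0,0,0],"yaw":0},{"grip":0,"slide":[0,0,-0.9],"yaw":0},{"grip":1,"slide":[0,0,0],"yaw":0},{"grip":1,"slide":[0,0,0],"yaw":0},{"grip":1,"slide":[0,0,0],"yaw":0},{"grip":1,"slide":[0,0,0],"yaw":0},{"grip":1,"slide":[0,0,0],"yaw":0}]' 40
```

```text
clock: 4.95
position: [0.5454, -0.0224, 0.2125]
ee_rot: [0.862, 0.506, 0.002, 0.002]
ft_force: [-0.4, -1.3, 12.3]
grip_width: 0.262
grasp_force: 38.7
```

Width is now 22 mm, which agrees with the tilted bar. Turning in steps.

```bash
python3 -m jog '[{"grip":1,"slide":[0,0,0],"yaw":0.13},{"grip":1,"slide":[0,0,0],"yaw":0.13},{"grip":1,"slide":[0,0,0],"yaw":0.13},{"grip":1,"slide":[0,0,0],"yaw":0.13},{"grip":1,"slide":[0,0,0],"yaw":0.12},{"grip":1,"slide":[0,0,0],"yaw":0.12},{"grip":1,"slide":[0,0,0],"yaw":0}]'; python3 -c "
from h import *
plan([.5447,-.0228,.211],.31-.76); print(manip.get_obs()['torque'])"
```

```text
clock: 5.65
position: [0.5436, -0.0204, 0.2117]
ee_rot: [0.989, 0.149, 0.0, -0.0]
ft_force: [-8.3, 4.2, 13.9]
grip_width: 0.159
grasp_force: 41.4
head 0.3 yaw 0.75 slide now [0.03 0.26 0.07] slide after yaw [0.2  0.17 0.07]
[ 0.61150052  1.61689554 -0.13939192]
```

The width of 13.5 mm means the bar is square to the pads, at the middle stop. Continuing to 0.

```bash
python3 -m jog '[{"grip":1,"slide":[0,0,0],"yaw":0.13},{"grip":1,"slide":[0,0,0],"yaw":0.13},{"grip":1,"slide":[0,0,0],"yaw":0.13},{"grip":1,"slide":[0,0,0],"yaw":0.13},{"grip":1,"slide":[0,0,0],"yaw":0.12},{"grip":1,"slide":[0,0,0],"yaw":0.12},{"grip":1,"slide":[0,0,0],"yaw":0},{"grip":1,"slide":[0,0,0],"yaw":0}]'
python3 - <<'E'
from h import *
plan([.5447,-.0228,.211],.31-.76); print(manip.get_obs()['torque'])
im=manip.camera('wrist'); cv2.imwrite('pics/w4.png',im)
E
```

```text
clock: 6.45
position: [0.5421, -0.0184, 0.2138]
ee_rot: [0.975, -0.224, -0.002, -0.002]
ft_force: [-34.6, 0.6, 44.8]
grip_width: 0.16
grasp_force: 256.4
head -0.453 yaw -0.003 slide now [0.43 0.28 0.27] slide after yaw [0.43 0.28 0.27]
[6.64084702 5.9729534  3.0005335 ]
```

View pics/w4.png

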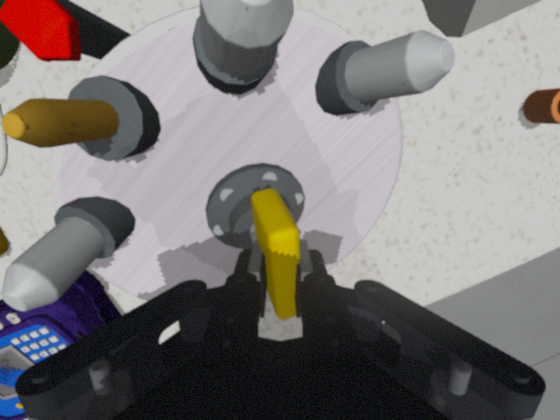

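The flat pads can't follow the bar's tilt, so the grip has wedged at 256 N. I'll loosen it gradually so the bar can turn, then check.

```bash
python3 -m jog '[{"grip":0.6,"slide":[0,0,0],"yaw":0},{"grip":0.55,"slide":[0,0,0],"yaw":0.03},{"grip":0.5,"slide":[0,0,0],"yaw":0.03}]' 20
cat > fit.py <<'E'
from h import *
def run(name,th0,box=None):
    im=manip.camera('wrist'); c=manip.calibration('wrist'); cv2.imwrite(f'pics/{name}.png',im)
    u=proj([[.5447,-.0228,.148]],c)[0].astype(int); m=yelmask(im,(max(u[0]-90,0),max(u[1]-110,0),u[0]+90,u[1]+110))
    obs=mommask(m); B=np.array([.5447,-.0228,.1429]); 
    f=lambda p: ((mom(barhull(B,.311,p,c))-obs)[2:]**2).sum()+((mom(barhull(B,.311,p,c))-obs)[:2]**2).sum()*.02
    t=np.arange(-.3,1.5,.01); v=[f(x) for x in t]; print('theta',t[np.argmin(v)],min(v),heading()[2])
E
python3 -c "
from fit import *
run('w5',.3)"
```

```text
clock: 6.8
position: [0.5424, -0.0173, 0.2131]
ee_rot: [0.967, -0.254, -0.002, -0.002]
ft_force: [-25.3, 13.2, 35.4]
grip_width: 0.25
grasp_force: 44.9
theta -0.03999999999999976 15.496777226895336 -0.5154780958836576
```

```bash
python3 -m jog '[{"grip":0.4,"slide":[0,0,0],"yaw":-0.03},{"grip":0.2,"slide":[0,0,0],"yaw":0},{"grip":-0.1,"slide":[0,0,0],"yaw":0},{"grip":-0.1,"slide":[0,0,-2],"yaw":0},{"grip":-0.1,"slide":[0,0,-4],"yaw":0},{"grip":-0.1,"slide":[0,0,-4],"yaw":0},{"grip":-0.1,"slide":[0,0,-3],"yaw":0},{"grip":-0.1,"slide":[0,0,0],"yaw":0}]' 20
python3 -c "
from fit import *
run('w6',0)
plan([.5447,-.0228,.34],.31)"
```

```text
clock: 7.65
position: [0.5451, -0.0215, 0.3451]
ee_rot: [0.971, -0.241, 0.004, -0.001]
ft_force: [0.4, -0.2, -0.2]
grip_width: 0.548
grasp_force: 0.0
theta -0.02999999999999975 27.953343815653636 -0.4866570920038914
head -0.487 yaw -0.797 slide now [0.07 0.09 0.24] slide after yaw [-0.02  0.12  0.24]
```

View pics/w6.png

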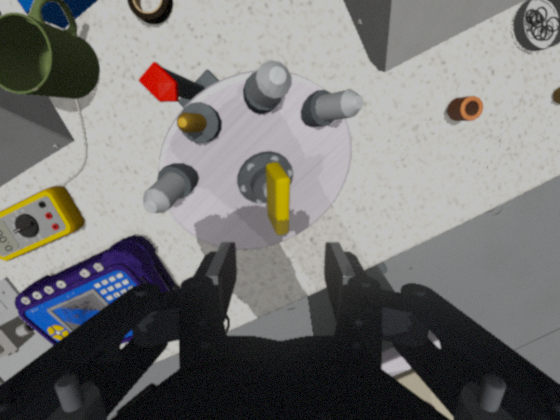

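The turret is at its stop with the brass pin upright beside the pointer (tip at 182,125). The bushing is at (467,108). I'll rotate for the radial grasp, take a second view and triangulate.

```bash
python3 - <<'E'
from h import *
np.save('w6.npy',manip.calibration('wrist'),allow_pickle=True)
E
python3 -m jog '[{"grip":-0.3,"slide":[0,0,0],"yaw":0.13},{"grip":-0.3,"slide":[0,0,0],"yaw":0.13},{"grip":-0.3,"slide":[0,0,0],"yaw":0.13},{"grip":-0.3,"slide":[0,0,0],"yaw":0.13},{"grip":-0.3,"slide":[0,0,0],"yaw":0.13},{"grip":-0.3,"slide":[0,0,0],"yaw":0.12},{"grip":-0.3,"slide":[0,0,0],"yaw":0}]'
cat > pin.py <<'E'
from h import *
def pinhull(P,c):
    t=np.linspace(0,2*np.pi,24,endpoint=False); ring=lambda r,z: np.c_[r*np.cos(t),r*np.sin(t),0*t+z]
    return proj(np.vstack([ring(.0075,0),ring(.0075,.032),ring(.0035,.042)])+P,c)
def bushhull(P,c):
    t=np.linspace(0,2*np.pi,24,endpoint=False); ring=lambda r,z: np.c_[r*np.cos(t),r*np.sin(t),0*t+z]
    return proj(np.vstack([ring(.016,0),ring(.016,.034)])+P,c)
def cmask(im,uv,lo,hi,smin,rad):
    h=cv2.cvtColor(im,cv2.COLOR_BGR2HSV).astype(int); m=((h[...,0]>=lo)&(h[...,0]<=hi)&(h[...,1]>=smin)&(h[...,2]>25)).astype(np.uint8)
    w=np.zeros_like(m); cv2.circle(w,tuple(int(v) for v in uv),rad,1,-1); m=cv2.morphologyEx(m*w,cv2.MORPH_CLOSE,np.ones((5,5)))
    k,l,s,ce=cv2.connectedComponentsWithStats(m); m=(l==1+np.argmax(s[1:,4])).astype(np.uint8)
    cs,_=cv2.findContours(m,0,2); return cv2.convexHull(np.vstack(cs)).reshape(-1,2)
def fithull(obs,hull,x0,free):
    x0=np.array(x0)
    def f(p):
        x=x0.copy(); x[free]=p; return sum(((mom(hull(x,c))-mom(o))**2).sum() for o,c in obs)
    r=minimize(f,x0[free],method='Nelder-Mead',options=dict(maxiter=4000,initial_simplex=np.vstack([x0[free]]+[x0[free]+d for d in np.eye(len(free))*.01])))
    x=x0.copy(); x[free]=r.x
    for o,c in obs: print('res',np.round(mom(hull(x,c))-mom(o),2))
    return x
E
python3 - <<'E'
from pin import *
im=manip.camera('wrist'); c=manip.calibration('wrist'); cv2.imwrite('pics/w7.png',im); np.save('w7.npy',c,allow_pickle=True)
c6=np.load('w6.npy',allow_pickle=True).item(); i6=cv2.imread('pics/w6.png')
g=[.632,.004,.15]
o=[]
for i,cc in((i6,c6),(im,c)):
    u=proj([np.array(g)+[0,0,.025]],cc)[0]; h=cmask(i,u,8,32,110,38); o.append((h,cc)); print(u,cv2.contourArea(h))
x=fithull(o,pinhull,g,[0,1,2]); print('pin',x)
ub=(467,108); hb=cmask(i6,ub,2,18,100,30); xb=fithull([(hb,c6)],bushhull,[.508,-.283,0],[0,1]); print('bush',xb,cv2.contourArea(hb))
out=[]
for i,(hh,cc) in zip((i6,im),o):
    i=i.copy(); cv2.polylines(i,[hh.astype(np.int32)],1,(255,0,0)); cv2.polylines(i,[cv2.convexHull(pinhull(x,cc).astype(np.int32))],1,(0,0,255))
    u=proj([x],cc)[0].astype(int); y0=max(u[1]-70,0);x0=max(u[0]-70,0); out.append(cv2.resize(i[y0:y0+140,x0:x0+140],(400,400)))
cv2.imwrite('pics/pinfit.png',np.hstack(out))
plan([xb[0],xb[1],.25],-1.26)
E
```

```text
clock: 8.4
position: [0.5445, -0.0223, 0.3303]
ee_rot: [0.882, -0.471, -0.007, 0.008]
ft_force: [-0.6, 0.6, -0.2]
grip_width: 0.654
grasp_force: 0.0
[200.42558743 126.87408994] 426.0
[164.84396895 175.65728965] 564.5
res [-1.99 -0.55  2.19 -0.16  0.85]
res [ 2.45 -0.63  1.39 -0.41  1.1 ]
pin [0.63873003 0.00796785 0.16224801]
res [-0.16  0.13  3.3  -0.21  1.82]
bush [ 0.50843666 -0.28134847  0.        ] 628.0
head -0.98 yaw 0.28 slide now [19.58 17.3   8.31] slide after yaw [23.6  11.21  8.31]
```

View pics/pinfit.png

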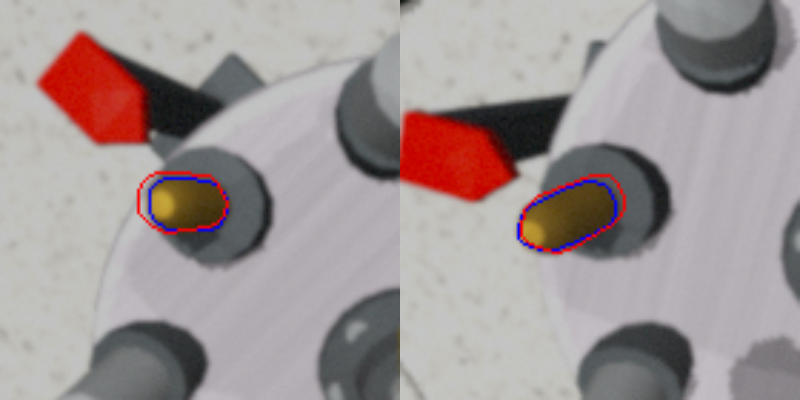

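```bash
python3 -m jog '[{"grip":-0.3,"slide":[0,0,0],"yaw":0}]';  python3 - <<'E'
from pin import *
print(np.round(manip.get_obs()['joint_pos'],2))
im=manip.camera('wrist'); c=manip.calibration('wrist'); cv2.imwrite('pics/w8.png',im); np.save('w8.npy',c,allow_pickle=True)
plan([.5084,-.2813,.25],-1.26)
E
```

```text
clock: 8.55
position: [0.5447, -0.0225, 0.3312]
ee_rot: [0.882, -0.471, -0.007, 0.007]
ft_force: [-0.0, 0.6, 0.2]
grip_width: 0.653
grasp_force: 0.0
[-0.19  0.15  0.16  1.63 -0.02  1.38 -2.58]
head -0.982 yaw 0.278 slide now [19.49 17.22  8.35] slide after yaw [23.47 11.2   8.35]
```

Joint 7 is at its limit, so I'll use the half-turn equivalent grasp, heading +1.88.

```bash
R='no'; python3 -m jog '[{"grip":-0.3,"slide":[0,0,-1],"yaw":-0.145},{"grip":-0.3,"slide":[0,0,0],"yaw":-0.145},{"grip":-0.3,"slide":[0,0,0],"yaw":-0.145},{"grip":-0.3,"slide":[0,0,0],"yaw":-0.145},{"grip":-0.3,"slide":[0,0,0],"yaw":-0.145},{"grip":-0.3,"slide":[0,0,0],"yaw":-0.145},{"grip":-0.3,"slide":[0,0,0],"yaw":-0.145},{"grip":-0.3,"slide":[0,0,0],"yaw":-0.145}]'
python3 -m jog '[{"grip":-0.3,"slide":[0,0,0],"yaw":-0.145},{"grip":-0.3,"slide":[0,0,0],"yaw":-0.145},{"grip":-0.3,"slide":[0,0,0],"yaw":-0.145},{"grip":-0.3,"slide":[0,0,0],"yaw":-0.145},{"grip":-0.3,"slide":[0,0,0],"yaw":-0.145},{"grip":-0.3,"slide":[0,0,0],"yaw":-0.145},{"grip":-0.3,"slide":[0,0,0],"yaw":-0.145},{"grip":-0.3,"slide":[0,0,0],"yaw":-0.145}]'
python3 -m jog '[{"grip":-0.3,"slide":[0,0,0],"yaw":-0.145},{"grip":-0.3,"slide":[0,0,0],"yaw":-0.145},{"grip":-0.3,"slide":[0,0,0],"yaw":-0.145},{"grip":-0.3,"slide":[0,0,0],"yaw":-0.11},{"grip":-0.3,"slide":[0,0,0],"yaw":0}]'
python3 - <<'E'
from pin import *
im=manip.camera('wrist'); c=manip.calibration('wrist'); cv2.imwrite('pics/w9.png',im); np.save('w9.npy',c,allow_pickle=True)
c8=np.load('w8.npy',allow_pickle=True).item(); i8=cv2.imread('pics/w8.png')
g=[.636,.006,.155]; o=[]
for i,cc in((i8,c8),(im,c)):
    u=proj([np.array(g)+[0,0,.025]],cc)[0]; print(u); h=cmask(i,u,8,32,110,40); o.append((h,cc)); print(cv2.contourArea(h))
x=fithull(o,pinhull,g,[0,1,2]); print('pin',x)
out=[]
for i,(hh,cc) in zip((i8,im),o):
    i=i.copy(); cv2.polylines(i,[hh.astype(np.int32)],1,(255,0,0)); cv2.polylines(i,[cv2.convexHull(pinhull(x,cc).astype(np.int32))],1,(0,0,255))
    u=proj([x],cc)[0].astype(int); y0=max(u[1]-70,0);x0=max(u[0]-70,0); out.append(cv2.resize(i[y0:y0+140,x0:x0+140],(400,400)))
cv2.imwrite('pics/pinfit2.png',np.hstack(out))
plan([.5084,-.2813,.25],1.88)
E
```

```text
clock: 9.4
position: [0.5449, -0.0242, 0.3417]
ee_rot: [0.996, 0.091, -0.009, 0.002]
ft_force: [-0.2, 0.9, 0.5]
grip_width: 0.65
grasp_force: 0.0
clock: 10.2
position: [0.5449, -0.0242, 0.3417]
ee_rot: [0.783, 0.622, -0.008, -0.003]
ft_force: [0.5, -0.3, 0.1]
grip_width: 0.645
grasp_force: 0.0
clock: 10.7
position: [0.5449, -0.0242, 0.3418]
ee_rot: [0.589, 0.808, -0.007, -0.005]
ft_force: [-0.5, 0.1, -0.1]
grip_width: 0.649
grasp_force: 0.0
[156.9214078  177.62108562]
549.0
[399.03930249 207.72625167]
107.0
res [-3.35 -3.23  3.   -0.66  1.3 ]
res [-6.33 -3.85 10.59  5.74  6.88]
pin [0.64222665 0.00513206 0.16631926]
head 1.878 yaw -0.002 slide now [-23.4  -11.1    9.38] slide after yaw [-23.38 -11.13   9.38]
```

```bash
python3 -m jog '[{"grip":-0.3,"slide":[-4.2,-2,0],"yaw":0},{"grip":-0.3,"slide":[-4.2,-2,0],"yaw":0},{"grip":-0.3,"slide":[-4,-1.9,1],"yaw":0},{"grip":-0.3,"slide":[-4,-1.9,2],"yaw":0},{"grip":-0.3,"slide":[-3.5,-1.7,3],"yaw":0},{"grip":-0.3,"slide":[-3.5,-1.6,3.3],"yaw":0},{"grip":-0.3,"slide":[0,0,0],"yaw":0},{"grip":-0.3,"slide":[0,0,0],"yaw":0}]'
python3 - <<'E'
from pin import *
im=manip.camera('wrist'); c=manip.calibration('wrist'); cv2.imwrite('pics/w10.png',im); np.save('w10.npy',c,allow_pickle=True)
g=[.5084,-.2813,0.]; u=proj([np.array(g)+[0,0,.017]],c)[0]; h=cmask(im,u,2,18,100,60); print(u,cv2.contourArea(h))
x=fithull([(h,c)],bushhull,g,[0,1]); print(x)
M=R.from_quat(manip.get_obs()['ee_rot']).as_matrix(); print('toolz',M[:,2])
# TCP so that grasp point is 22mm above the bench on the bushing axis
tcp=x+[0,0,.024]-M[:,2]*.054; plan(tcp,1.88)
cv2.polylines(im,[h.astype(np.int32)],1,(255,0,0)); cv2.polylines(im,[cv2.convexHull(bushhull(x,c).astype(np.int32))],1,(0,0,255))
s=manip.camera('scene');t=manip.camera('top'); cv2.imwrite('pics/s10.png',s);cv2.imwrite('pics/t10.png',t)
i9=cv2.imread('pics/w9.png')
cv2.imwrite('pics/v10.png',np.vstack([np.hstack([cv2.resize(im,(400,300)),cv2.resize(i9,(400,300))]),np.hstack([cv2.resize(cv2.convertScaleAbs(s[170:290,170:330],alpha=1.6),(400,300)),cv2.resize(cv2.convertScaleAbs(t[150:260,225:372],alpha=1.6),(400,300))])]))
E
```

```text
clock: 11.55
position: [0.5087, -0.281, 0.2505]
ee_rot: [0.591, 0.807, -0.008, -0.006]
ft_force: [0.5, 0.9, 1.3]
grip_width: 0.648
grasp_force: 0.0
[283.13090772 189.58256191] 706.0
res [-0.01 -0.12  1.76 -0.03  3.33]
[ 0.51163774 -0.28144563  0.        ]
toolz [-0.01679848 -0.00534371 -0.99984462]
head 1.88 yaw -0.0 slide now [-0.21  0.54 17.34] slide after yaw [-0.21  0.54 17.34]
```

View pics/v10.png

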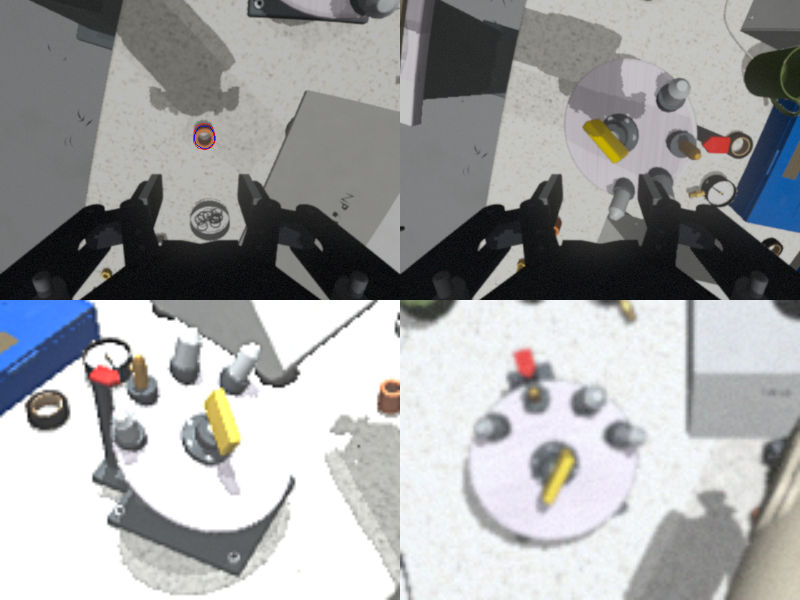

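Bushing fit is good, and the scene and top views confirm the brass pin is upright at the pointer. I'll refine the pin position with better masks, including the scene and top views.

```bash
cat >> pin.py <<'E'
def lmask(im,uv,rad,th):
    b=cv2.cvtColor(im,cv2.COLOR_BGR2LAB)[...,2].astype(int)-128; m=(b>th).astype(np.uint8); w=np.zeros_like(m); cv2.circle(w,tuple(int(v) for v in uv),rad,1,-1); m=m*w
    if rad>20: m=cv2.morphologyEx(m,cv2.MORPH_OPEN,np.ones((3,3)))
    k,l,s,ce=cv2.connectedComponentsWithStats(m); m=(l==1+np.argmax(s[1:,4])).astype(np.uint8)
    cs,_=cv2.findContours(cv2.resize(m,None,fx=8,fy=8,interpolation=cv2.INTER_NEAREST),0,2); return (cv2.convexHull(np.vstack(cs)).reshape(-1,2)+.5)/8-.5
E
python3 - <<'E'
from pin import *
L=lambda n:np.load(n+'.npy',allow_pickle=True).item()
V={'w8':(L('w8'),None,30,12),'w9':(L('w9'),None,30,12),'s10':(manip.calibration('scene'),(226,200),9,12),'t10':(manip.calibration('top'),(274.6,184),7,8)}
g=np.array([.634,.005,.148]); O={}
for n,(c,u,r,th) in V.items():
    im=cv2.imread(f'pics/{n}.png'); u=proj([g+[0,0,.025]],c)[0] if u is None else u
    h=lmask(im,u,r,th); O[n]=(h,c); print(n,np.round(u),'obs',np.round(h.min(0)),np.round(h.max(0)),round(cv2.contourArea(h.astype(np.float32))),'model',np.round(pinhull(g,c).min(0)),np.round(pinhull(g,c).max(0)),round(cv2.contourArea(cv2.convexHull(pinhull(g,c).astype(np.float32)))))
for s in(['w8','w9'],['w8','w9','s10','t10'],['s10','t10'],['w9','s10']): print(s,fithull([O[k] for k in s],pinhull,g,[0,1,2]))
E
```

```text
w8 [163. 176.] obs [134. 165.] [167. 189.] 622 model [150. 162.] [182. 187.] 543
w9 [393. 206.] obs [405. 207.] [420. 223.] 226 model [376. 191.] [405. 217.] 494
s10 [226 200] obs [222. 192.] [228. 204.] 73 model [225. 196.] [232. 210.] 72
t10 [275. 184.] obs [272. 182.] [275. 185.] 13 model [272. 184.] [278. 190.] 24
res [-2.56 -2.52  1.9  -0.5   0.47]
res [-4.95 -3.03  9.09  5.61  5.12]
['w8', 'w9'] [0.64162047 0.00549026 0.16615312]
res [-2.55 -2.55  1.8  -0.47  0.42]
res [-4.95 -3.5   9.03  5.56  5.04]
res [-0.01 -0.94 -0.08  0.05  0.46]
res [ 0.94 -0.12  0.1   0.03  0.24]
['w8', 'w9', 's10', 't10'] [0.64180996 0.00573931 0.1654596 ]
res [-0.31 -0.01 -0.07  0.05  0.46]
res [0.27 0.27 0.1  0.04 0.24]
['s10', 't10'] [0.64072314 0.0079545  0.16437716]
res [-1.01  1.22  5.68  4.12  2.8 ]
res [-2.74  3.66 -0.11  0.03  0.2 ]
['w9', 's10'] [ 0.67068464 -0.00484394  0.12153705]
```

Run:
```python
from pin import *
L=lambda n:np.load(n+'.npy',allow_pickle=True).item()
V={'w8':(L('w8'),None,30,12),'s10':(manip.calibration('scene'),(226,200),9,12),'t10':(manip.calibration('top'),(274.6,184),7,8)}
g=np.array([.640,.007,.163]); O={}
im9=cv2.imread('pics/w9.png'); c9=L('w9')
hsv=cv2.cvtColor(im9,cv2.COLOR_BGR2HSV)[180:235,370:430]; lab=cv2.cvtColor(im9,cv2.COLOR_BGR2LAB)[180:235,370:430].astype(int)
for r in range(0,55,4): print(' '.join('%3d'%(v-128) for v in lab[r,::3,2]),'|',' '.join('%3d'%v for v in lab[r,::3,0]))
for n,(c,u,r,th) in V.items():
    im=cv2.imread(f'pics/{n}.png'); u=proj([g+[0,0,.025]],c)[0] if u is None else u
    O[n]=(lmask(im,u,r,th),c); h=O[n][0]; print(n,np.round(h.min(0)),np.round(h.max(0)))
for s in(['w8','s10'],['w8','t10'],['w8','s10','t10']): print(s,fithull([O[k] for k in s],pinhull,g,[0,1,2]))
print('w9 model',pinhull(g,c9).min(0),pinhull(g,c9).max(0), proj([g,g+[0,0,.042]],c9))
```

```text
-2  -2  -2  -3  -2  -2  -2  -1  -2  -2  -2  -3  -2  -1   0  -2   1  -1   2   3 | 188 185 187 185 171 154 176 164 184 182 182 184 187 193 202 157  70  70  71 114
 -3  -2  -1  -2  -1  -2  -2   1   0  -2  -1  -3  -3  -1   0  -2   0   3   1  -1 | 186 186 162 139 116  94  72  71  79  85  91 168 186 191 202 166  64  67  69  66
 -2  -2  -1  -2   0  -3  -2  -1  -1  -1  -1  -3  -2  -1   0   0   1   1   1   1 | 184 179 124  71  71  67  90 102 111 104 111 111 117 169 201 172  65  69  70  68
 -2  -1  -1  -2  -1  -1  -1  -1   0  -2  -1  -1  -3  -2  -1  -1   1   2  -1   2 | 183 139  66  68  79 110 115  86  86  82  83 104 112 113 167 161  68  67  68  67
 -2  -1  -3  -1  -2  -2  -1  -2   1   5   5   1  -1  -2  -2   1   2  -1   3   9 | 172  86  65  71 114 116  99  78  81  84  81  88 113 112 118 160 112  64  71  69
 -3  -1  -1  -2  -3  -2  -1   7   8  12  13   9   9   0  -1   1   2   4  11  26 | 179  85  63  98 112 114 102  81  81  80  83  85  91 109 115 173 197 157  70 100
 -2  -2  -1  -1  -1  -2   0   9   9   9  10  11  13  13  10   2   3   3   9  36 | 183 123  70 110 115 114 110  78  81  81  84  82
[... 1074 characters left out ...]
 2   2   3 | 186 184 189 187 184 186 184 194 194 196 202 198 197 201 200 200 200 200 197 197
w8 [133. 165.] [167. 189.]
s10 [222. 192.] [228. 204.]
t10 [272. 182.] [275. 185.]
res [ 0.05 -0.09  0.53 -0.29  0.4 ]
res [ 0.05  0.37 -0.08  0.05  0.45]
['w8', 's10'] [0.64002244 0.00748859 0.16310392]
res [-0.07 -0.08 -0.08 -0.11  0.12]
res [-0.12  0.39  0.1   0.04  0.24]
['w8', 't10'] [0.64138222 0.00955271 0.15817755]
res [-0.09 -0.1   0.5  -0.28  0.38]
res [-0.05  0.48 -0.08  0.05  0.45]
res [0.37 0.51 0.1  0.04 0.24]
['w8', 's10', 't10'] [0.64021805 0.00770428 0.16270762]
w9 model [388.18853791 194.40211853] [421.1598187  222.51439424] [[396.46854889 202.52333251]
 [416.60505765 217.64546431]]
```

Run:
```python
from pin import *
L=lambda n:np.load(n+'.npy',allow_pickle=True).item()
V={'w8':(L('w8'),None,30,12),'w9':(L('w9'),None,21,7),'s10':(manip.calibration('scene'),(226,200),9,12)}
g=np.array([.640,.007,.163]); O={}
for n,(c,u,r,th) in V.items():
    im=cv2.imread(f'pics/{n}.png'); u=proj([g+[0,0,.021]],c)[0] if u is None else u
    O[n]=(lmask(im,u,r,th),c); h=O[n][0]; print(n,np.round(h.min(0)),np.round(h.max(0)))
for s in(['w8','w9'],['w8','w9','s10']): print(s,fithull([O[k] for k in s],pinhull,g,[0,1,2]))
```

```text
w8 [133. 165.] [167. 189.]
w9 [391. 197.] [421. 223.]
s10 [222. 192.] [228. 204.]
res [-0.14 -0.43  0.8  -0.34  0.49]
res [-0.54 -0.45  1.25  0.46  0.25]
['w8', 'w9'] [0.63980915 0.00661677 0.16485086]
res [-0.16 -0.48  0.78 -0.33  0.48]
res [-0.51 -0.56  1.24  0.45  0.22]
res [ 0.25 -0.19 -0.08  0.05  0.46]
['w8', 'w9', 's10'] [0.63989883 0.00668017 0.16463751]
```

```bash
python3 -m jog '[{"grip":-0.3,"slide":[-0.2,0.3,4],"yaw":0},{"grip":-0.3,"slide":[0,0.2,4],"yaw":0},{"grip":-0.3,"slide":[0,0,4],"yaw":0},{"grip":-0.3,"slide":[0,0,3],"yaw":0},{"grip":-0.3,"slide":[0,0,1.8],"yaw":0},{"grip":-0.3,"slide":[0,0,0.4],"yaw":0},{"grip":-0.3,"slide":[0,0,0],"yaw":0}]'
python3 -c "
from h import *
M=heading()[1]; plan(np.array([.5115,-.2814,.024])-M[:,2]*.054,1.88)"
```

```text
clock: 12.4
position: [0.5126, -0.2809, 0.0798]
ee_rot: [0.589, 0.808, -0.007, -0.005]
ft_force: [-0.6, 0.5, 0.2]
grip_width: 0.647
grasp_force: 0.0
head 1.883 yaw 0.003 slide now [-0.01 -0.02  0.18] slide after yaw [-0.01 -0.02  0.18]
```

The pin fits agree: seat ≈ (0.640, 0.007, 0.164). Now I'll grip the bushing.

```bash
python3 -m jog '[{"grip":1,"slide":[0,0,0.1],"yaw":0},{"grip":1,"slide":[0,0,0],"yaw":0},{"grip":1,"slide":[0,0,0],"yaw":0},{"grip":1,"slide":[0,0,0],"yaw":0},{"grip":1,"slide":[0,0,0],"yaw":0},{"grip":1,"slide":[0,0,-2],"yaw":0},{"grip":1,"slide":[0,0,-4],"yaw":0},{"grip":1,"slide":[0,0,-4.5],"yaw":0}]' 35
python3 -c "
from h import *
M=heading()[1];print(M[:,2]); plan([.640,.007,.164+.030+.010+.026+.054+.04],1.88)"
```

```text
clock: 13.2
position: [0.5131, -0.2806, 0.1842]
ee_rot: [0.589, 0.808, -0.008, -0.006]
ft_force: [1.1, -0.5, -0.7]
grip_width: 0.369
grasp_force: 34.9
[-0.01865077 -0.00551185 -0.99981087]
head 1.882 yaw 0.002 slide now [ 23.5   20.61 -14.37] slide after yaw [ 23.54  20.57 -14.37]
```

```bash
python3 -m jog '[{"grip":1,"slide":[1,0.9,-4.4],"yaw":0},{"grip":1,"slide":[1.5,1.3,-4.3],"yaw":0},{"grip":1,"slide":[2,1.7,-3.7],"yaw":0},{"grip":1,"slide":[3,2.6,-1.9],"yaw":0},{"grip":1,"slide":[3.3,2.9,0],"yaw":0},{"grip":1,"slide":[3.3,2.9,0],"yaw":0},{"grip":1,"slide":[3.3,2.9,0],"yaw":0},{"grip":1,"slide":[3,2.6,0],"yaw":0}]'
python3 -c "
from h import *
M=heading()[1];print(M[:,2]); plan([.640,.007,.324],1.88)"
```

```text
clock: 14.0
position: [0.6236, -0.0291, 0.3238]
ee_rot: [0.589, 0.808, -0.007, -0.005]
ft_force: [1.1, 0.5, -1.5]
grip_width: 0.372
grasp_force: 34.9
[-0.01582344 -0.00570493 -0.99985853]
head 1.882 yaw 0.002 slide now [ 2.94  2.67 -0.07] slide after yaw [ 2.94  2.67 -0.07]
```

```bash
python3 -m jog '[{"grip":1,"slide":[2.9,2.7,0],"yaw":0},{"grip":1,"slide":[0,0.1,0],"yaw":0},{"grip":1,"slide":[0,0,0],"yaw":0}]'
cat > rel.py <<'E'
from pin import *
import sys
n=sys.argv[1]
o,M,h=heading(); print('tcp',o['position'])
im=manip.camera('wrist'); c=manip.calibration('wrist'); cv2.imwrite(f'pics/{n}.png',im)
s=manip.camera('scene'); cs=manip.calibration('scene'); cv2.imwrite(f'pics/{n}s.png',s)
bb=o['position']+M[:,2]*.080
print('expected bushing bottom',bb)
pg=np.array([.640,.007,.164])
print('wrist: pin model',proj([pg,pg+[0,0,.042]],c).round(),'bush',proj([bb,bb+[0,0,.034]],c).round())
lab=cv2.cvtColor(im,cv2.COLOR_BGR2LAB).astype(int)-128
u=proj([bb+[0,0,-.01]],c)[0].astype(int)
for name,cc,I,k in(('w',c,im,24),('s',cs,s,3)):
    lab=cv2.cvtColor(I,cv2.COLOR_BGR2LAB).astype(int)-128
    u=proj([bb+[0,0,-.005]],cc)[0].astype(int); print(name,u)
    st=6 if name=='w' else 2; W=72 if name=='w' else 22
    x0=u[0]-W; y0=u[1]-W
    for y in range(y0,min(y0+2*W,420),st): print('%4d'%y,''.join(('.' if lab[y,x,2]<7 else ('c' if lab[y,x,1]>lab[y,x,2]*.55 else 'b')) for x in range(x0,min(x0+2*W,560),st//2 if st>2 else 1)))
    print('x0',x0)
E
python3 rel.py r1
```

```text
clock: 14.3
position: [0.6409, 0.0057, 0.3225]
ee_rot: [0.588, 0.809, -0.007, -0.005]
ft_force: [-0.6, -1.5, -0.9]
grip_width: 0.373
grasp_force: 34.9
tcp [0.64094026 0.00571881 0.32254731]
expected bushing bottom [0.63958268 0.005225   0.24256035]
wrist: pin model [[285. 206.]
 [285. 223.]] bush [[283. 248.]
 [282. 280.]]
w [282 244]
 172 ................................................
 178 ................................................
 184 ................................................
 190 ................................................
 196 ......................................cccccccccc
 202 .......................bbbb.........cccccccccccc
 208 ......................bbbbbb.......ccccccccccccc
 214 .....................bbbbbbb.........ccccccccccc
 220 .....................bbbbbbb.............ccccccc
 226 ......................ccccc.....................
 232 ..................cccccccccccc..................
 238 ................cccccccccccccccc................
 244 ...............ccccccccccccccccbb...............
 250 ...............ccccccccccccccbccc...............
 256 ..
[... 958 characters left out ...]
................ccccccccc..................
 178 .................ccccccccc..................
 180 .................bcccccccc..................
 182 ..................ccccccccc.................
 184 ....................ccccccbb................
 186 ......b.....................................
 188 ............................................
 190 ............................................
 192 ..b........bb..........bbb..................
 194 ......................bbbbb.................
 196 ........cccc........bbbbbbbbb...............
 198 ......cccccccccc.....bbbbbb.................
 200 .....cccccccccccc.....bbbbbb................
 202 ......ccccccccccc......bbbbb................
x0 201
```

```bash
cat > rel2.py <<'E'
from pin import *
import sys
n=sys.argv[1]; o,M,h=heading(); bb=o['position']+M[:,2]*.080
t=M[:,2]
def bh(P,c):  # tilted as the tool
    a=np.linspace(0,2*np.pi,24,endpoint=False); ring=np.c_[.016*np.cos(a),.016*np.sin(a),0*a]@M.T
    return proj(np.vstack([ring,ring-t*.034])+P,c)
def am(im,uv,rad):
    l=cv2.cvtColor(im,cv2.COLOR_BGR2LAB).astype(int)-128; m=((l[...,2]>6)&(l[...,1]>l[...,2]*.55)).astype(np.uint8)
    w=np.zeros_like(m); cv2.circle(w,tuple(int(v) for v in uv),rad,1,-1); m*=w
    if rad>30: m=cv2.morphologyEx(m,cv2.MORPH_OPEN,np.ones((7,7)))
    k,lb,s,ce=cv2.connectedComponentsWithStats(m); m=(lb==1+np.argmax(s[1:,4])).astype(np.uint8)
    cs,_=cv2.findContours(cv2.resize(m,None,fx=8,fy=8,interpolation=cv2.INTER_NEAREST),0,2); return (cv2.convexHull(np.vstack(cs)).reshape(-1,2)+.5)/8-.5
cw=manip.calibration('wrist'); cs=manip.calibration('scene')
W=am(cv2.imread(f'pics/{n}.png'),proj([bb-t*.017],cw)[0],50); S=am(cv2.imread(f'pics/{n}s.png'),proj([bb-t*.017],cs)[0],13)
print('expected',bb)
for nm,ob,fr in(('wrist xy',[(W,cw)],[0,1]),('wrist xyz',[(W,cw)],[0,1,2]),('both',[(W,cw),(S,cs)],[0,1,2])): print(nm,fithull(ob,bh,bb,fr))
print('scene offset px of bushing (obs-model)',mom(S)[:2]-mom(bh(bb,cs))[:2])
p=np.array([.640,.007,.164]); s10=lmask(cv2.imread('pics/s10.png'),(226,200),9,12)
print('scene offset px of pin (obs-model)',mom(s10)[:2]-mom(pinhull(p,cs))[:2])
e=.01; print('scene px per cm x,y,z',[(mom(pinhull(p+d,cs))[:2]-mom(pinhull(p,cs))[:2]).round(1) for d in np.eye(3)*e])
print('toolx,y',M[:,0],M[:,1])
E
python3 rel2.py r1
```

```text
expected [0.63927444 0.00280322 0.24278188]
res [-0.23 -1.04  1.39  0.5   8.96]
wrist xy [0.63795878 0.00348995 0.24278188]
res [-0.13 -0.59 -3.19  0.53  2.07]
wrist xyz [6.39007163e-01 7.69464456e-06 2.36822020e-01]
res [ 0.3  -0.86 -2.99  0.63  2.31]
res [ 2.47  0.15  0.75 -0.17  0.18]
both [6.39128358e-01 3.68582722e-04 2.37067890e-01]
scene offset px of bushing (obs-model) [-1.47858477  1.15131207]
scene offset px of pin (obs-model) [-0.16087709 -0.02999145]
scene px per cm x,y,z [array([-2.6, -1.8]), array([-2.8,  2. ]), array([-0.4, -2.8])]
toolx,y [-0.30450661  0.95250921 -0.0013867 ] [ 0.95236199  0.30443321 -0.01808485]
```

```bash
python3 -m jog '[{"grip":1,"slide":[0,0,0],"yaw":0},{"grip":1,"slide":[0,0,0],"yaw":0},{"grip":1,"slide":[0,0,0],"yaw":0}]'; python3 rel.py r2 | head -3; python3 rel2.py r2; python3 -c "
from h import *
plan([.640+.0013,.007+.0005,.29],1.88)"
```

```text
clock: 14.7
position: [0.6407, 0.004, 0.3225]
ee_rot: [0.589, 0.808, -0.007, -0.005]
ft_force: [1.2, -0.4, -1.2]
grip_width: 0.371
grasp_force: 34.9
tcp [0.64072218 0.00404705 0.32252658]
expected bushing bottom [0.63936674 0.00355589 0.24253957]
wrist: pin model [[285. 206.]
expected [0.63937758 0.00395818 0.24241152]
res [-0.43 -1.    2.28  1.29  9.24]
wrist xy [0.63809657 0.0045356  0.24241152]
res [-0.3  -0.49 -2.69  1.33  1.74]
wrist xyz [0.63925715 0.00072527 0.23589183]
res [ 0.1  -0.71 -2.48  1.42  2.  ]
res [ 2.22  0.46  0.74 -0.19  0.18]
both [0.63937297 0.00105384 0.23614887]
scene offset px of bushing (obs-model) [-1.10286505  0.8845855 ]
scene offset px of pin (obs-model) [-0.16087709 -0.02999145]
scene px per cm x,y,z [array([-2.6, -1.8]), array([-2.8,  2. ]), array([-0.4, -2.8])]
toolx,y [-3.05618880e-01  9.52153782e-01 -5.24645002e-04] [ 0.95199909  0.3055592  -0.0182021 ]
head 1.881 yaw 0.001 slide now [0.28 0.2  3.24] slide after yaw [0.28 0.2  3.24]
```

Settled. The remaining offset to the pin is about (0.28, 0.2) cm, and the taper gives ±6 mm of capture. I'll correct and descend over the tip with force checks.

```bash
python3 -m jog '[{"grip":1,"slide":[0.28,0.2,1],"yaw":0},{"grip":1,"slide":[0,0,1.5],"yaw":0},{"grip":1,"slide":[0,0,0],"yaw":0},{"grip":1,"slide":[0,0,0],"yaw":0}]'
python3 - <<'E'
from pin import *
o,M,h=heading(); im=manip.camera('wrist'); c=manip.calibration('wrist'); cv2.imwrite('pics/r3.png',im)
bb=o['position']+M[:,2]*.079; print(o['position'],'bottom',bb,'force',o['ft_force'])
lab=cv2.cvtColor(im,cv2.COLOR_BGR2LAB).astype(int)-128; p=np.array([.640,.007,.164])
print('pin model',proj([p,p+[0,0,.03],p+[0,0,.042]],c).round(1).tolist(),'bush model bottom/top',proj([bb,bb-M[:,2]*.034],c).round(1).tolist())
for y in range(190,310,6):
    r=lab[y,215:345]; b=np.where((r[:,1]<=r[:,2]*.55)&(r[:,2]>=7))[0]+215; k=np.where((r[:,1]>r[:,2]*.55)&(r[:,2]>=7))[0]+215
    print(y,'pin',(b.min(),b.max(),len(b)) if len(b) else '', 'bush',(k.min(),k.max(),len(k)) if len(k) else '')
E
```

```text
clock: 15.2
position: [0.6411, 0.0079, 0.2963]
ee_rot: [0.589, 0.808, -0.008, -0.006]
ft_force: [-0.3, 0.4, -0.4]
grip_width: 0.374
grasp_force: 34.9
[0.64113887 0.00788857 0.29627803] bottom [0.63963799 0.00739564 0.21729383] force [-0.32159072  0.36923695 -0.43172879]
pin model [[282.4, 220.2], [281.8, 235.6], [281.6, 243.2]] bush model bottom/top [[280.9, 250.5], [281.2, 282.7]]
190 pin  bush 
196 pin  bush 
202 pin  bush 
208 pin  bush (np.int64(327), np.int64(344), 18)
214 pin (np.int64(276), np.int64(287), 12) bush (np.int64(320), np.int64(344), 25)
220 pin (np.int64(272), np.int64(291), 20) bush (np.int64(317), np.int64(344), 28)
226 pin (np.int64(273), np.int64(291), 4) bush (np.int64(271), np.int64(344), 39)
232 pin  bush (np.int64(263), np.int64(344), 54)
238 pin  bush (np.int64(258), np.int64(303), 46)
244 pin (np.int64(307), np.int64(307), 1) bush (np.int64(255), np.int64(306), 52)
250 pin  bush (np.int64(254), np.int64(308), 55)
256 pin  bush (np.int64(251), np.int64(310), 60)
262 pin  bush (np.int64(249), np.int64(310), 52)
268 pin (np.int64(293), np.int64(293), 1) bush (np.int64(247), np.int64(312), 65)
274 pin (np.int64(313), np.int64(313), 1) bush (np.int64(246), np.int64(312), 67)
280 pin (np.int64(279), np.int64(279), 1) bush (np.int64(245), np.int64(314), 69)
286 pin  bush (np.int64(246), np.int64(313), 68)
292 pin (np.int64(286), np.int64(286), 1) bush (np.int64(248), np.int64(310), 62)
298 pin (np.int64(306), np.int64(306), 1) bush (np.int64(254), np.int64(305), 52)
304 pin  bush (np.int64(259), np.int64(299), 41)
```

Laterally the pin (281.6 px) and bushing (about 280.5 px) line up to within 0.5 mm. Descending.

```bash
python3 -m jog '[{"grip":1,"slide":[0,0,1],"yaw":0},{"grip":1,"slide":[0,0,0.8],"yaw":0},{"grip":1,"slide":[0,0,0.6],"yaw":0},{"grip":1,"slide":[0,0,0],"yaw":0}]'; python3 -m jog '[{"grip":1,"slide":[0,0,0.6],"yaw":0},{"grip":1,"slide":[0,0,0.5],"yaw":0},{"grip":1,"slide":[0,0,0],"yaw":0},{"grip":1,"slide":[0,0,0],"yaw":0}]'
```

```text
clock: 15.65
position: [0.6406, 0.0077, 0.2719]
ee_rot: [0.589, 0.808, -0.008, -0.006]
ft_force: [-0.6, 0.5, -0.3]
grip_width: 0.371
grasp_force: 34.9
clock: 16.05
position: [0.6408, 0.0077, 0.2622]
ee_rot: [0.589, 0.808, -0.008, -0.005]
ft_force: [0.3, 0.1, 0.0]
grip_width: 0.374
grasp_force: 34.9
```

```bash
python3 -m jog '[{"grip":1,"slide":[0,0,0.6],"yaw":0},{"grip":1,"slide":[0,0,0.5],"yaw":0},{"grip":1,"slide":[0,0,0],"yaw":0},{"grip":1,"slide":[0,0,0],"yaw":0}]'; python3 -m jog '[{"grip":1,"slide":[0,0,0.3],"yaw":0},{"grip":1,"slide":[0,0,0],"yaw":0},{"grip":1,"slide":[0,0,0],"yaw":0}]'
```

```text
clock: 16.45
position: [0.6406, 0.0076, 0.2511]
ee_rot: [0.589, 0.808, -0.008, -0.005]
ft_force: [-0.7, 0.7, -0.2]
grip_width: 0.369
grasp_force: 34.9
clock: 16.75
position: [0.6406, 0.0076, 0.2482]
ee_rot: [0.589, 0.808, -0.008, -0.005]
ft_force: [-0.8, -0.7, 0.3]
grip_width: 0.369
grasp_force: 34.9
```

```bash
for i in 1; do python3 -m jog '[{"grip":1,"slide":[0,0,0.3],"yaw":0},{"grip":1,"slide":[0,0,0],"yaw":0},{"grip":1,"slide":[0,0,0],"yaw":0}]'; done; python3 -m jog '[{"grip":1,"slide":[0,0,0.2],"yaw":0},{"grip":1,"slide":[0,0,0],"yaw":0},{"grip":1,"slide":[0,0,0],"yaw":0}]'
```

```text
clock: 17.05
position: [0.6408, 0.0076, 0.2458]
ee_rot: [0.589, 0.808, -0.007, -0.005]
ft_force: [-0.5, -0.4, 3.2]
grip_width: 0.37
grasp_force: 35.3
clock: 17.35
position: [0.6409, 0.0072, 0.2456]
ee_rot: [0.589, 0.808, -0.007, -0.004]
ft_force: [-5.4, -1.3, 16.1]
grip_width: 0.369
grasp_force: 36.4
```

Contact at bottom z ≈ 0.167, the shoulder height. I'll relieve the push, open a little and lift clear.

```bash
python3 -m jog '[{"grip":1,"slide":[0,0,-0.15],"yaw":0},{"grip":0.15,"slide":[0,0,0],"yaw":0},{"grip":0,"slide":[0,0,0],"yaw":0},{"grip":0,"slide":[0,0,0],"yaw":0}]' 20; python3 -m jog '[{"grip":0,"slide":[0,0,-1],"yaw":0},{"grip":0,"slide":[0,0,-2.5],"yaw":0},{"grip":0,"slide":[0,0,-4],"yaw":0},{"grip":0,"slide":[0,0,-4],"yaw":0},{"grip":0,"slide":[-2,-1,0],"yaw":0},{"grip":0,"slide":[-3,-2,0],"yaw":0},{"grip":0,"slide":[0,0,0],"yaw":0},{"grip":0,"slide":[0,0,0],"yaw":0}]'
python3 - <<'E'
from pin import *
o,M,h=heading(); print(o['position'],o['ft_force'])
for n in('wrist','scene','top'):
    im=manip.camera(n); c=manip.calibration(n); cv2.imwrite(f'pics/z_{n}.png',im); P=np.array([.640,.007,.166])
    l=cv2.cvtColor(im,cv2.COLOR_BGR2LAB).astype(int)-128; m=((l[...,2]>6)&(l[...,1]>l[...,2]*.55)).astype(np.uint8)
    u=proj([P+[0,0,.017]],c)[0]; hh=bushhull(P,c); w=np.zeros_like(m); cv2.circle(w,tuple(int(v) for v in u),int(np.ptp(hh,0).max()*.75),1,-1)
    ys,xs=np.where(m*w); print(n,'obs',xs.mean().round(1),ys.mean().round(1),xs.min(),xs.max(),ys.min(),ys.max(),'model',mom(hh)[:2].round(1),hh.min(0).round(1),hh.max(0).round(1))
    x0,y0=(u-[30,30] if n=='wrist' else u-[13,13]).astype(int); k=3 if n=='wrist' else 1; W=66 if n=='wrist' else 26
    for y in range(max(y0,0),min(y0+W,420),k): print('%4d'%y,''.join('.' if l[y,x,2]<7 else('c' if l[y,x,1]>l[y,x,2]*.55 else 'b') for x in range(max(x0,0),min(x0+W,560),max(k//2,1))))
ys,xs=np.where(yelmask(cv2.imread('pics/z_scene.png'),(235,195,290,240))); y2,x2=np.where(yelmask(cv2.imread('pics/s10.png'),(235,195,290,240)))
print('bar scene now',xs.mean(),ys.mean(),'before',x2.mean(),y2.mean())
E
```

```text
clock: 17.75
position: [0.6404, 0.0076, 0.2442]
ee_rot: [0.589, 0.808, -0.008, -0.006]
ft_force: [0.1, 0.3, 0.4]
grip_width: 0.5
grasp_force: 0.0
clock: 18.55
position: [0.6291, -0.0494, 0.3611]
ee_rot: [0.59, 0.808, -0.007, -0.005]
ft_force: [-0.3, 0.5, 0.0]
grip_width: 0.501
grasp_force: 0.0
[ 0.62914682 -0.04940248  0.36105601] [-0.31350544  0.47016219  0.04989779]
wrist obs 317.2 146.2 297 347 126 165 model [318.2 148.1] [297.2 127.4] [339.4 169.3]
 117 ..................................................................
 120 ..................................................................
 123 ..................................................................
 126 .........................cccccccccc...............................
 129 ..................cccccccccccccccccbbbbbccc.......................
 132 ...............bcccccccccccccccccccccbbbbbbbbcc...................
 135 .............cccccccccccccccbbbbbc.cccccbbbbbbcccc.............ccc
 138 ............ccccccccccccbbbbbbbbbbbb..cccccbbbbbbccc........cccccc
 141 ............ccccccccccbbbbbbbbbbbbbbbbbbbcccbbbbbbbcc....ccccc
[... 1358 characters left out ...]
..cc.bbbbbcccc......
 195 .......ccc.bbbbbccc.......
 196 c......ccccbbbbbccc.......
 197 ccc.....ccccccccccc.......
 198 ccccc...ccccccccccc.......
 199 cccccc..ccccccccccc.......
 200 cccccc..cccccccccccc......
 201 cccccc...ccccccccccc......
 202 cccccc...ccccccccccc......
 203 cccccc...ccccccccccc......
 204 .c.......ccccccccccc......
 205 .........cccccccccc.......
 206 ...........ccccccc........
 207 ............ccc...........
 208 ..........................
 209 ..........................<stdin>:7: RuntimeWarning: Mean of empty slice.
  ret = ret.dtype.type(ret / rcount)
Traceback (most recent call last):
ValueError: zero-size array to reduction operation minimum which has no identity
```

The bushing sits around the brass pin at shoulder height, matching the model in both the wrist and scene views, and the gripper is clear.

```bash
python3 -c "
from h import *
import sys
s=cv2.imread('pics/z_scene.png')
for f in('z_scene','s10'):
    ys,xs=np.where(yelmask(cv2.imread('pics/'+f+'.png'),(235,195,290,240))); print(f,xs.mean(),ys.mean(),len(xs))
print(manip.hand_in())"
```

```text
z_scene 258.47926267281105 218.31336405529953 217
s10 258.4377880184332 218.16129032258064 217
the job is handed in; nothing more can be done
None
```

I turned the turret to its 0 stop, slid the copper bushing down the brass pin to the shoulder and released it, then handed the job in at about 19 s of the 54 s; the bar had not moved since I turned the turret, but on the way one finger caught the hub rim and the grip once wedged on the bar at 256 N pad force, with wrist force far below 120 N in every reading.

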